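# Sort left- and right-hand rack brackets into the trays with their samples

## Robot

A 6-joint arm with a two-finger parallel gripper is mounted at the origin on the work surface. World frame = base frame: x ahead of the robot, y to its left, z up, the work surface at z = 0. Lengths are in m, angles in rad, forces in N, time in s.
With the tool pointing down it reaches from about 0.15 to 0.775 m from the base axis. Payload 6.1 kg.
Tool frame: the origin (TCP) lies at the very end of the fingers, on their centre line; the grasp point (between the pads) lies 19 mm behind it; z points along the fingers, y is the line along which they close (so a half turn about z gives the same grasp; the last joint's range is limited). The gripper opens to 85 mm and grips with 20 to 120 N. Pads are 22 mm wide; open, the fingers measure 114 mm over their backs; the gripper's body (76 mm by 85 mm) begins 54 mm behind the grasp point. The pads swing forward as they close: fully open they stand 13 mm farther back than shut.
Start: joints at [1.315, 0.126, -0.04, 1.405, 0, 1.571], TCP at [0.133, 0.508, 0.231] pointing down, gripper open.
Joint ranges: [-2.72, 2.72], [-0.95, 1.95], [-1.27, 1.35], [-1.78, 2.02], [-1.46, 1.47], [-3.14, 3.14]. Speed limits (rad/s): [2.39, 2.39, 3.01, 3.14, 3.14, 3.14].

## Interface

Orientations are given as [roll, pitch, yaw] about the fixed x, y, z axes, in that order (R = Rz(yaw) Ry(pitch) Rx(roll)).
In Python, from plant import robot gives the robot as it stands. Calls block until the motion is done:
- robot.move_ptp(position, orientation): joint-space move of the TCP to a pose.
- robot.movel(position, rot=None, feed=0.15): straight line of the TCP; rot=None keeps the orientation; feed is the mean speed in m/s.
- robot.set_joints(angles): joint-space move.
- robot.set_gripper(opening, f_grip=None): opening from 0.0 (shut) to 1.0 (fully open); f_grip is the grip in N (None keeps the last); returns when the fingers have stopped.
- robot.hold(seconds).
- robot.inverse_kinematics(position, orientation): joint angles nearest the present ones, or None.
- robot.grab_frame(name): name is "side" or "top" or "wrist"; returns (picture, depth): 480x640x3 uint8, red, green, blue; 480x640 float32, m along the optical axis (not along the pixel's ray), 0 where there is no reading.
- robot.camera_info(name): a dict with "K" (3x3 intrinsics, pixels), "k1" (the pictures are not rectified: a ray, as slopes to the right and down, at radius r is drawn at 1 + k1 r^2 times it, then the intrinsics apply), "extrinsics" (4x4, takes a point from camera to world coordinates); the wrist camera has in their place "hand_eye" (4x4, takes a point from camera to tool coordinates, whose origin is the TCP and whose axes are the flange's). Camera axes: x right, y up, looking along -z (the intrinsics and any distortion apply to the point x, -y, -z); pixel columns grow to the right and rows downward; lengths in m; the calibration is good to about 2 mm. A picture is of the moment at which its call begins: read the wrist's pose just before it. camera_info takes no time and is no camera call.
A pose or a line that the arm cannot do raises robot.IKError and nothing moves.
- robot.finish_job(): hands the job in; it is judged then, once.
Trained networks look in the newest picture that a camera, given by its name, has taken for a name from the list of things; names that differ only in an ending like _2 or _b are one class to them, and where a whole thing is asked for, a point or a joint stands for the part that bears it (a point fixed in the world has none). Each returns a list of dicts, best first, with "p" (0 to 1); they miss things now and then, are a little off and sometimes report something else, mostly with a low value. They report only what shows in the picture. A call takes as long as a camera call. They do not tell look-alikes from the thing itself.
- robot.search_frame(camera, name): "at" ([column, row] in pixels, amid what is visible of it).
- robot.spot_point(camera, name): "at" ([column, row] in pixels: a listed point, or the origin of a listed thing).
Readings, each from a call of its own:
- robot.read_t(): time.
- robot.read_joint_pos(): joint angles.
- robot.read_joint_vel(): joint speeds.
- robot.read_tau(): joint torques, N m.
- robot.read_eef_pos(): TCP position.
- robot.read_eef_rot(): TCP orientation.
- robot.read_contact_force(): force on the tool from outside, world axes, zero at the start.
- robot.read_wrist_torque(): the same for the moment, N m.
- robot.read_opening(): opening from 0.0 (shut) to 1.0 (fully open).
- robot.read_finger_force(): force on a finger pad.
Only numpy, scipy, OpenCV 4.12 (cv2) and the standard library are available. Lean on these libraries where they do the work, as an engineer would, in place of code of your own. Each camera call takes 0.05 s, during which the arm holds its last target. There are 200 camera calls.

## Task

Sort the three blue corner brackets by hand: each goes into the green tray whose white sample bracket is of the same hand, not its mirror image. Stand each one flat on its foot on the tray floor, in the row in front of the sample and turned squarely the same way round as it, then let go. Leave the other things on the bench where they are.

Things in the scene. Friction and masses are not known exactly. Their poses are not given: they have to be found in the camera images.
- left_1 (a point): centre (23 mm above underside) of a loose blue left-hand corner bracket. Foot 50 (x) x 80 (y) x 6 mm; long wall 80 long (y), 10 thick, 46 mm high on the foot's +x edge (x = 15 to 25 mm from centre); cheek 40 x 10 mm, 30 mm high, at its +y end (|y| 30 to 40 mm). Open on -x: seen from there, long wall at the back, the cheek is on the left. z up; stands on its foot.
- left_2 (a point): centre (23 mm above underside) of a loose blue left-hand corner bracket. Foot 50 (x) x 80 (y) x 6 mm; long wall 80 long (y), 10 thick, 46 mm high on the foot's +x edge (x = 15 to 25 mm from centre); cheek 40 x 10 mm, 30 mm high, at its +y end (|y| 30 to 40 mm). Open on -x: seen from there, long wall at the back, the cheek is on the left. z up; stands on its foot.
- right_1 (a point): centre (23 mm above underside) of a loose blue right-hand corner bracket. Foot 50 (x) x 80 (y) x 6 mm; long wall 80 long (y), 10 thick, 46 mm high on the foot's +x edge (x = 15 to 25 mm from centre); cheek 40 x 10 mm, 30 mm high, at its -y end (|y| 30 to 40 mm). Open on -x: seen from there, long wall at the back, the cheek is on the right. z up; stands on its foot.
- tray_left: fixed green tray 244 (x) x 130 (y) x 25 mm high, walls and floor 5 mm; origin under its centre. White sample left-hand bracket, shaped as the blue ones, fixed 85 mm along +x from the centre, same axes as the tray (open side to -x, cheek at +y). Free floor in front holds two brackets in a row, centres at x = 0 and -80 mm. The trays may swap sides.
- tray_right: fixed green tray 244 (x) x 130 (y) x 25 mm high, walls and floor 5 mm; origin under its centre. White sample right-hand bracket, shaped as the blue ones, fixed 85 mm along +x from the centre, same axes as the tray (open side to -x, cheek at -y). Free floor in front holds two brackets in a row, centres at x = 0 and -80 mm. The trays may swap sides.
- sample_left (a point): centre (half-way up) of the white left-hand sample bracket fixed in tray_left, 28 mm above the tray's underside; axes as the tray's and as a blue bracket's
- sample_right (a point): centre (half-way up) of the white right-hand sample bracket fixed in tray_right, 28 mm above the tray's underside; axes as the tray's and as a blue bracket's
- b_left_1: the whole bracket of point left_1, about 60 g; origin at the centre of its underside, axes as the point's. It can be pinched from above by the bare part of its long wall, away from the cheek
- b_left_2: the whole bracket of point left_2, about 60 g; origin at the centre of its underside, axes as the point's. It can be pinched from above by the bare part of its long wall, away from the cheek
- b_right_1: the whole bracket of point right_1, about 60 g; origin at the centre of its underside, axes as the point's. It can be pinched from above by the bare part of its long wall, away from the cheek
- tube_rack: green microtube rack 68 x 220 x 28 mm (tubes to 36 mm), loose, bystander beyond the brackets; origin at the centre of its underside
- bottle: amber bottle, 64 mm across, 190 mm high, loose, bystander; origin at the centre of its underside
- beaker: glass beaker, 76 mm across, 90 mm high, loose, bystander; origin at the centre of its underside
Mind the look-alikes: they are no part of the job. What is shaped like the b_left_2 but brown is not meant. What is shaped like the b_right_1 but turquoise is not meant.

How it is judged:
By the outcome, as a careful person would: the job done as asked, in the order asked, and still so for the second after the job is handed in, with the robot touching nothing.
It also fails if it takes over 72 s, if anything falls off the work surface, if the arm or the gripper's body presses on something with over 40 N, if the wrist force passes 120 N, or if a joint passes its speed limit or range.

## Working session

There is one attempt and no reset: what is moved stays moved. The work goes in short steps, each a Python script; the robot and the scene stay as the last script left them, time stands still between calls to the robot, and variables do not carry over. Pictures are saved under pics/ and viewed, at most 10 in all, crops included, and the job is handed in when it is done.

```bash
mkdir -p pics; ls
python3 - <<'E'
from plant import robot
import cv2, numpy as np
for n in ("top","side"):
    p,d=robot.grab_frame(n)
    cv2.imwrite(f"pics/{n}0.png",p[:,:,::-1]); np.save(f"{n}_d.npy",d); np.save(f"{n}_p.npy",p)
    c=robot.camera_info(n); print(n,c)
print(robot.camera_info("wrist"),robot.read_t())
E
```

```text
pics
top {'K': array([[466.12666185,   0.        , 320.35904218],
       [  0.        , 466.12666185, 240.8121971 ],
       [  0.        ,   0.        ,   1.        ]]), 'k1': -0.12218353009221114, 'extrinsics': array([[-2.82156033e-03,  9.94856376e-01, -1.01256255e-01,
         4.80263634e-01],
       [-9.99646883e-01, -1.30615361e-04,  2.65723877e-02,
         1.00890755e-02],
       [ 2.64224837e-02,  1.01295475e-01,  9.94505444e-01,
         8.71760564e-01],
       [ 0.00000000e+00,  0.00000000e+00,  0.00000000e+00,
         1.00000000e+00]])}
side {'K': array([[468.72793211,   0.        , 319.47674901],
       [  0.        , 468.72793211, 237.84665568],
       [  0.        ,   0.        ,   1.        ]]), 'k1': -0.05648940882287276, 'extrinsics': array([[ 0.99762184,  0.05845136, -0.03652535,  0.52939431],
       [-0.06794789,  0.74511507, -0.66346561, -0.59521791],
       [-0.01156487,  0.66436961,  0.74731471,  0.74052585],
       [ 0.        ,  0.        ,  0.        ,  1.        ]])}
{'K': array([[371.60442923,   0.        , 319.09538133],
       [  0.        , 371.60442923, 242.20980847],
       [  0.        ,   0.        ,   1.        ]]), 'k1': -0.014273239375957786, 'hand_eye': array([[ 7.30365706e-04,  9.62907405e-01,  2.69831051e-01,
         6.85168585e-02],
       [ 9.99999442e-01, -9.09233970e-04,  5.37902605e-04,
         7.20790132e-04],
       [ 7.63289959e-04,  2.69830507e-01, -9.62907532e-01,
        -1.42830252e-01],
       [ 0.00000000e+00,  0.00000000e+00,  0.00000000e+00,
         1.00000000e+00]])} 0.1
```

View pics/top0.png

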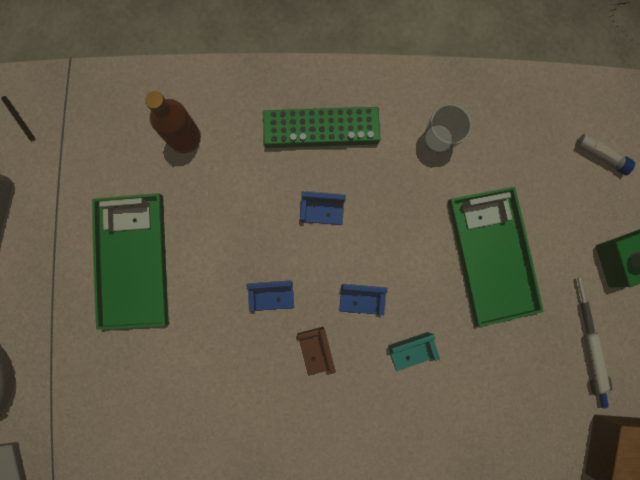

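```bash
cat > h.py <<'E'
import numpy as np, cv2
def cloud(info,d,E):
    K=info["K"]; h,w=d.shape
    v,u=np.mgrid[:h,:w].astype(np.float64)
    n=cv2.undistortPoints(np.stack([u.ravel(),v.ravel()],1)[:,None],K,np.array([info["k1"],0,0,0,0.])).reshape(h,w,2)
    P=np.stack([n[...,0]*d,-n[...,1]*d,-d],-1)
    return P@E[:3,:3].T+E[:3,3]
def foot(hand):  # footprint points model helper: (wall rect, cheek rect)
    return None
E
python3 - <<'E'
from plant import robot
from h import *
p=np.load("top_p.npy"); d=np.load("top_d.npy"); i=robot.camera_info("top")
C=cloud(i,d,i["extrinsics"]); np.save("top_C.npy",C)
hsv=cv2.cvtColor(p,cv2.COLOR_RGB2HSV)
def blob(m,name):
    n,l,s,c=cv2.connectedComponentsWithStats(m.astype(np.uint8))
    for k in range(1,n):
        if s[k,4]<200: continue
        P=C[(l==k)&(d>0)]
        T=P[(P[:,2]>.7*np.percentile(P[:,2],98))]
        r=cv2.minAreaRect(T[:,:2].astype(np.float32)*1000)
        print(name,c[k].round(),s[k,4],"z%",np.percentile(P[:,2],[2,25,50,75,98]).round(3),"toprect",np.round(r[0]),np.round(r[1]),round(r[2],1),"all",[np.round(x,1) for x in cv2.minAreaRect(P[:,:2].astype(np.float32)*1000)])
H,S,V=[hsv[...,k].astype(int) for k in range(3)]
blob((H>100)&(H<130)&(S>110)&(V>50),"blue")
blob((H>50)&(H<75)&(S>110)&(V>40),"green")
m=np.zeros_like(H,bool); m[185:240,90:170]=1; m[185:240,450:520]=1
blob(m&(S<75)&(V>130),"white")
a=[cv2.resize(p[y:y+60,x:x+80],(400,300),interpolation=cv2.INTER_CUBIC) for x,y in((90,185),(445,180),(282,180),(276-40,265))]
e=cv2.resize(p[270:330,325:405],(400,300),interpolation=cv2.INTER_CUBIC)
im=np.vstack([np.hstack(a[:2]),np.hstack([a[2][:, :],np.hstack([cv2.resize(a[3],(200,300)),cv2.resize(e,(200,300))])])])
cv2.imwrite("pics/crop1.png",cv2.convertScaleAbs(im,alpha=1.3)[:,:,::-1])
E
```

```text
blue [321. 214.] 640 z% [0.003 0.005 0.007 0.008 0.032] toprect [624.  19.] [ 7. 35.] 90.0 all [array([621.1, -14.8]), array([76.7, 35.4]), np.float64(85.5)]
blue [274. 300.] 594 z% [0.003 0.005 0.006 0.007 0.009] toprect [459.  73.] [33. 67.] 6.0 all [array([461.3,  73.6]), array([36.7, 68.3]), np.float64(5.0)]
blue [358. 304.] 564 z% [0.003 0.005 0.006 0.007 0.009] toprect [452. -83.] [67. 31.] 85.9 all [array([452.1, -83.4]), array([67.7, 30.9]), np.float64(85.8)]
green [319. 125.] 2151 z% [0.025 0.027 0.028 0.029 0.032] toprect [786. -15.] [ 67. 217.] 2.5 all [array([785.6, -14.7]), array([ 67.1, 216.9]), np.float64(2.5)]
green [497. 267.] 6527 z% [0.002 0.004 0.006 0.007 0.027] toprect [ 539. -344.] [242. 132.] 11.3 all [array([ 539.4, -343.6]), array([242.3, 132.4]), np.float64(11.3)]
green [130. 273.] 6992 z% [0.002 0.005 0.006 0.007 0.027] toprect [530. 343.] [243. 131.] 4.1 all [array([529.2, 342.8]), array([244. , 131.2]), np.float64(4.1)]
green [629. 256.] 705 z% [0.066 0.069 0.07  0.071 0.073] toprect [ 527. -600.] [89. 59.] 15.9 all [array([ 526.6, -600.5]), array([89.1, 58.6]), np.float64(15.9)]
white [483. 217.] 354 z% [0.008 0.01  0.011 0.012 0.014] toprect [ 614. -323.] [26. 61.] 11.6 all [array([ 614.6, -323.3]), array([27. , 61.3]), np.float64(11.3)]
```

View pics/crop1.png

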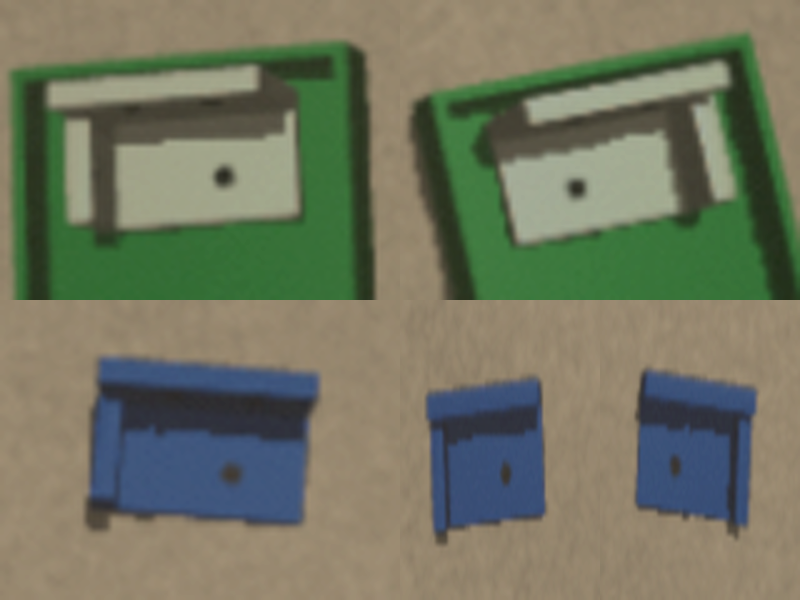

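Brackets: blue A (322,209) and B (271,297) have the cheek on the left seen from the open side, so they are left-hand. Blue C (363,300) has it on the right, so it is right-hand. The brown (316,352) and turquoise (414,352) ones are look-alikes and stay put. The sample in the left tray (130,262) is left-hand and the one in the right tray (497,258) is right-hand, so each tray takes its own side. Next I fit exact poses.

```bash
cat >> h.py <<'E'
def walltop(C,c,R,zlo,zhi):
    """fit the wall-top rectangle -> centre (m), yaw of bracket x axis, sizes"""
    m=(C[...,2]>zlo)&(C[...,2]<zhi)&(np.hypot(C[...,0]-c[0],C[...,1]-c[1])<R)
    P=C[m][:,:2]
    n,l,s,_=cv2.connectedComponentsWithStats(m.astype(np.uint8))
    if n>2: P=C[l==1+np.argmax(s[1:,4])][:,:2]
    mu=P.mean(0); w,V=np.linalg.eigh(np.cov(P.T)); x=V[:,0]*np.sign(V[0,0])
    a=(P-mu)@x; b=(P-mu)@np.array([-x[1],x[0]])
    lo=np.percentile(a,2),np.percentile(b,1.5); hi=np.percentile(a,98),np.percentile(b,98.5)
    ctr=mu+x*(lo[0]+hi[0])/2+np.array([-x[1],x[0]])*(lo[1]+hi[1])/2
    return ctr,np.arctan2(x[1],x[0]),(hi[0]-lo[0],hi[1]-lo[1]),len(P)
E
python3 - <<'E'
from plant import robot
from h import *
C=np.load("top_C.npy"); p=np.load("top_p.npy")
off=lambda c,t,dx,dy:c+dx*np.array([np.cos(t),np.sin(t)])+dy*np.array([-np.sin(t),np.cos(t)])
for n,c in dict(A=(.62,-.015),B=(.46,.074),C=(.452,-.083)).items():
    w,t,s,k=walltop(C,c,.07,.038,.055); print(n,"wall",w.round(4),"deg",np.degrees(t).round(2),np.round(s,4),k,"bracket",off(w,t,-.02,0).round(4))
for n,c,o in (("L",(.62,.343),(.529,.343)),("R",(.63,-.33),(.539,-.344))):
    w,t,s,k=walltop(C,c,.09,.043,.06); print(n,"wall",w.round(4),"deg",np.degrees(t).round(2),np.round(s,4),k,"tray origin",off(w,t,-.105,0).round(4))
    m=(np.hypot(C[...,0]-o[0],C[...,1]-o[1])<.15)&(C[...,2]>.018)&(C[...,2]<.03)&(p[...,1]>1.3*p[...,0].astype(float))
    r=cv2.minAreaRect(C[m][:,:2].astype(np.float32)*1000); print("  rim",np.round(r[0],1),np.round(r[1],1),r[2],m.sum())
print(robot.read_eef_rot())
E
```

```text
A wall [ 0.6475 -0.0179] deg -4.55 [0.0099 0.0773] 270 bracket [ 0.6276 -0.0163]
B wall [0.4873 0.0792] deg 4.16 [0.0097 0.0779] 261 bracket [0.4673 0.0777]
C wall [ 0.4803 -0.0909] deg -5.45 [0.0096 0.0781] 255 bracket [ 0.4604 -0.089 ]
L wall [0.6347 0.3501] deg 4.4 [0.0105 0.0764] 269 tray origin [0.53   0.3421]
  rim [529.6 343. ] [244.1 132.2] 4.3104400634765625 1309
R wall [ 0.6427 -0.3238] deg 11.96 [0.01   0.0775] 245 tray origin [ 0.54   -0.3455]
  rim [ 539.7 -344.2] [243.6 132.4] 11.0245361328125 1313
[-3.14015337e+00 -2.50030242e-05  2.88580448e+00]
```

```bash
cat > job.py <<'E'
from plant import robot
from h import *
off=lambda c,t,dx,dy:np.array(c)+dx*np.array([np.cos(t),np.sin(t)])+dy*np.array([-np.sin(t),np.cos(t)])
TL=((.5298,.3425),np.radians(4.35)); TR=((.5398,-.345),np.radians(11.6))
GZ=.014; UP=.14
rot=lambda t:[np.pi,0,t+np.pi/2]
fz=lambda:np.array(robot.read_contact_force())
def pick(wall,t):
    robot.set_gripper(.5,f_grip=40)
    robot.move_ptp([*wall,.12],rot(t))
    robot.movel([*wall,GZ],feed=.12)
    robot.set_gripper(0.,f_grip=40)
    print("grip open",round(robot.read_opening(),3),"F",round(float(np.max(robot.read_finger_force())),1),"t",robot.read_t())
    robot.movel([*wall,UP],feed=.2)
    print("lifted open",round(robot.read_opening(),3),"F",fz().round(1))
def place(tray,dx):
    c,t=tray; w=off(c,t,dx+.02,0)
    robot.movel([*w,UP],rot(t),feed=.3)
    robot.movel([*w,GZ+.005+.012],feed=.15)
    robot.hold(.2); f0=fz(); z=GZ+.005+.003
    robot.movel([*w,z],feed=.04)
    while fz()[2]-f0[2]<4 and z>GZ+.005-.003:
        z-=.001; robot.movel([*w,z],feed=.03)
    print("contact z-nominal",round(z-GZ-.005,4),"dF",(fz()-f0).round(1))
    robot.set_gripper(.3); robot.movel([*w,UP],feed=.2)
    print("done t",robot.read_t())
E
python3 - <<'E'
from job import *
for c,t in (((.4803,-.0909),np.radians(-5.45)),(off(*TR,.02,0),TR[1]),((.6475,-.0179),np.radians(-4.55)),(off(*TL,.02,0),TL[1]),(off(*TL,-.06,0),TL[1])):
    for z in(.014,.14):
        print([None if q is None else np.round(q,2) for q in (robot.inverse_kinematics([*c,z],[np.pi,0,t+s*np.pi/2]) for s in(1,-1))])
pick(np.array((.4803,-.0909)),np.radians(-5.45))
E
```

```text
[array([-0.19,  0.15, -0.5 ,  0.92,  0.  ,  1.48]), array([-0.19,  0.15, -0.5 ,  0.92,  0.  , -1.66])]
[array([-0.19,  0.07, -0.3 ,  1.2 ,  0.  ,  1.48]), array([-0.19,  0.07, -0.3 ,  1.2 ,  0.  , -1.66])]
[array([-0.55,  0.44, -0.1 ,  1.03,  0.  ,  0.82]), array([-0.55,  0.44, -0.1 ,  1.03,  0.  , -2.32])]
[array([-0.55,  0.39,  0.1 ,  1.28,  0.  ,  0.82]), array([-0.55,  0.39,  0.1 ,  1.28,  0.  , -2.32])]
[array([-0.03,  0.43, -0.12,  1.02,  0.  ,  1.62]), array([-0.03,  0.43, -0.12,  1.02,  0.  , -1.52])]
[array([-0.03,  0.37,  0.08,  1.28,  0.  ,  1.62]), array([-0.03,  0.37,  0.08,  1.28,  0.  , -1.52])]
[array([ 0.56,  0.43, -0.12,  1.02,  0.  ,  2.05]), array([ 0.56,  0.43, -0.12,  1.02,  0.  , -1.09])]
[array([0.56, 0.37, 0.08, 1.28, 0.  , 2.05]), array([ 0.56,  0.37,  0.08,  1.28,  0.  , -1.09])]
[array([ 0.62,  0.31, -0.3 ,  0.96,  0.  ,  2.12]), array([ 0.62,  0.31, -0.3 ,  0.96,  0.  , -1.02])]
[array([ 0.62,  0.24, -0.1 ,  1.23,  0.  ,  2.12]), array([ 0.62,  0.24, -0.1 ,  1.23,  0.  , -1.02])]
grip open 0.112 F 40.7 t 4.5
lifted open 0.112 F [ 0.7  0.5 -2.2]
```

Run:
```python
from job import *
place(TR,0.)
p,d=robot.grab_frame("side"); cv2.imwrite("pics/s1.png",p[:,:,::-1])
```

```text
contact z-nominal -0.0 dF [-0.7  2.2  5.4]
done t 9.5667
```

View pics/s1.png

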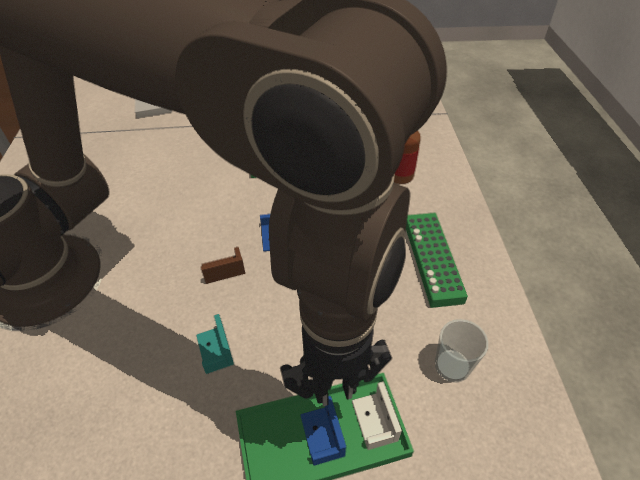

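The blue right-hand bracket (325,432) stands flat in the right tray, in line with the white sample (378,415). Now the two left-hand ones.

Run:
```python
from job import *
pick(np.array((.6475,-.0179)),np.radians(-4.55))
if robot.read_opening()<.06: raise SystemExit("no grasp")
place(TL,0.)
pick(np.array((.4873,.0792)),np.radians(4.16))
if robot.read_opening()<.06: raise SystemExit("no grasp")
place(TL,-.08)
robot.move_ptp([.25,.05,.3],rot(0))
p,d=robot.grab_frame("top"); cv2.imwrite("pics/top1.png",p[:,:,::-1])
i=robot.camera_info("top"); C=cloud(i,d,i["extrinsics"])
for n,(c,t),dx in (("R0",TR,0),("L0",TL,0),("L1",TL,-.08),("SL",TL,.085),("SR",TR,.085)):
    w,a,s,k=walltop(C,off(c,t,dx+.02,0),.05,.043,.06); e=off((0,0),-t,*(w-off(c,t,dx+.02,0)))
    print(n,"err mm",(e*1000).round(1),"deg",np.degrees(a-t).round(2),np.round(s,3),k)
print(robot.read_t())
```

```text
grip open 0.107 F 41.5 t 12.6167
lifted open 0.111 F [-0.6  0.6 -0.7]
contact z-nominal -0.0 dF [-1.1 -0.8  6.2]
done t 18.0583
grip open 0.109 F 43.1 t 20.85
lifted open 0.108 F [ 0.6 -0.7 -0.3]
contact z-nominal -0.0 dF [-1.8 -0.8  5.3]
done t 25.9083
R0 err mm [0.8 0.8] deg 0.07 [0.01  0.078] 235
L0 err mm [ 0.1 -0.4] deg 0.15 [0.01  0.078] 269
L1 err mm [ 0.1 -0.9] deg 0.99 [0.01  0.077] 258
SL err mm [ 0.3 -0.5] deg -0.05 [0.01  0.076] 265
SR err mm [0.1 0.2] deg 0.11 [0.01  0.078] 250
27.425
```

View pics/top1.png

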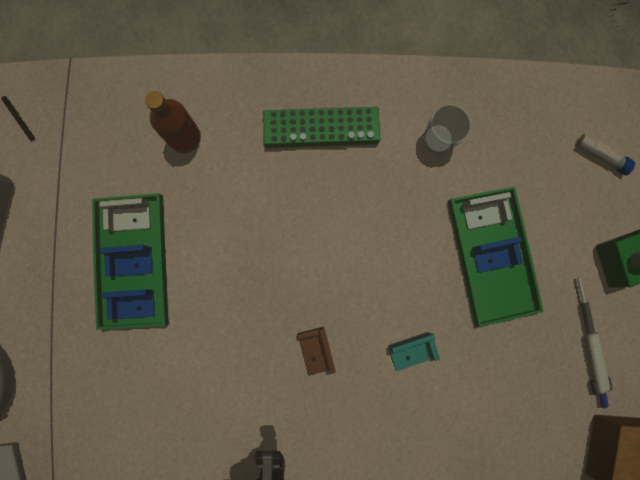

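All three brackets stand in their rows: left-hand at (128,263) and (130,307), right-hand at (497,256). Their fits are within 1 mm and 1° of the samples' alignment. The bystanders have not moved, and the gripper is clear at (268,465).

```bash
python3 -c "
from plant import robot
print(robot.finish_job())"
```

```text
the job is handed in; nothing more can be done
None
```

The job is handed in at about 27 s: both left-hand brackets are in the left-hand tray and the right-hand one is in the right-hand tray, each flat and aligned with its sample to within about 1 mm and 1°, with the other things left where they were.

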